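# Hang the vial basket in the ultrasonic bath

### The arm

A 6-joint arm with a two-finger parallel gripper is mounted at the origin on the work surface. World frame = base frame: x ahead of the robot, y to its left, z up, the work surface at z = 0. Lengths are in m, angles in rad, forces in N, time in s.
With the tool pointing down it reaches from about 0.3 to 0.875 m from the base axis. Payload 6.4 kg.
Tool frame: the origin (TCP) lies at the centre of the arm's flange, where the gripper is bolted on; the fingertips stand 173 mm ahead of it and the grasp point (between the pads) lies 155 mm ahead of it; z points along the fingers, x is the direction in which the jaws open and shut, and the axes are right-handed (so a half turn about z gives the same grasp; the last joint's range is limited). The gripper opens to 85 mm and grips with 20 to 120 N. Pads are 22 mm wide; open, the fingers measure 114 mm over their backs; the gripper's body (76 mm by 85 mm) begins 54 mm behind the grasp point. The pads swing forward as they close: fully open they stand 13 mm farther back than shut.
Start: joints at [1.118, 0.181, 1.607, -0, 1.354, -0.206], TCP at [0.14, 0.558, 0.405] pointing down, gripper open.
Joint ranges: [-2.99, 2.99], [-0.89, 2.07], [0.3, 2.58], [-1.14, 4.28], [0, 2.63], [-3.12, 3.12]. Speed limits (rad/s): [2.57, 2.57, 3.01, 3.14, 3.14, 3.14].

### API

Orientations are given as a unit quaternion [w, x, y, z].
In Python, from bench import ctrl gives the robot as it stands. The module is installed in compiled form; this text tells all that it offers.
- The arm moves only by the tool move_arm, never from a script. Its argument "moves" is a list of rows, each an object of numbers: "gripper": the opening in per cent of the stroke, from 0 (shut) to 100 (fully open); "x", "y", "z": the shift along the tool's x, y, z in cm; "roll": the turn about the tool's z in degrees. In form: [{"gripper": .., "x": .., "y": .., "z": .., "roll": ..}, ...]. A call has 1 to 5 rows; each row shifts and turns the commanded pose from where the row before left it, along the tool's axes as they then stand; what a row does not reach is not made up. A row lasts 1/8 s, in which the tool goes at most 62.5 mm and 10.7 degrees, less where a joint would pass 70% of its speed; a pose out of reach is approached as far as the arm can. A call is refused whole if a number of a shift passes 6.25 or a number of a turn 10.7, either way. A call with a gripper value outside its range is refused whole. The fingers move at their own pace and stop on an object; the grip force is fixed at half the most. Time passes only in rows, so rows that do not move let the fingers close. It gives the time, the measured TCP pose, the force and the opening at its end, in the units of the state.
- ctrl.get_obs(): the state, without advancing time (a new reading comes with each control period).
- ctrl.camera(name): name is "side" or "top"; returns a dict with "img" (420x560x3 uint8, red, green, blue), "fx", "fy", "cx", "cy" (pixels), "world_from_camera" (4x4, takes a point from camera to world coordinates). Camera axes: x right, y up, looking along -z (the intrinsics and any distortion apply to the point x, -y, -z); pixel columns grow to the right and rows downward; lengths in m; the calibration is good to about 2 mm. A picture is of the moment at which its call begins. There is no depth.
- ctrl.hand_in(): hands the job in, once; it reports no verdict.
The state is a dict: "time_s": time; "q": joint angles; "dq": joint speeds; "joint_efforts": joint torques, N m; "eef_pos": TCP position; "eef_rot": TCP orientation; "wrist_force": force on the tool from outside, world axes, zero at the start; "torque": the same for the moment, N m; "opening": opening from 0.0 (shut) to 1.0 (fully open).
Only numpy, scipy, OpenCV 4.12 (cv2) and the standard library are available. Lean on these libraries where they do the work, as an engineer would, in place of code of your own. Each camera call takes 0.05 s, during which the arm holds its last target. There are 200 camera calls.

### The job

Slide the grey cover of the ultrasonic bath all the way open onto the deck beside the well, then hang the blue vial basket inside the well by hooking its bent lip over either long rim of the well, so that it hangs freely and straight, and let go. Keep the basket upright and do not drop it; leave the bottle, beaker and vial rack where they stand.

Things in the scene. Friction and masses are not known exactly. Their poses are not given: they have to be found in the camera images.
- bath: Fixed ultrasonic bath, steel well and white deck. Origin on the bench under the well's centre; x across the well, y along it towards the deck, z up. Well 102 x 162 mm outside (x, y), walls 6 mm, inside 90 x 150 mm, rim 115 mm and inner floor 45 mm above the bench. Long rims run along y, their outside faces drop sheer to the bench. Deck 132 x 170 mm, 115 mm high, on the well's +y side.
- near_rim (a point): Middle of the top of the long rim on the well's -x side (48 mm from the well's centre line), 115 mm above the bench. Axes as bath.
- far_rim (a point): Middle of the top of the long rim on the well's +x side (48 mm from the well's centre line), 115 mm above the bench. Axes as bath.
- cover (a joint): Travel in m of the flat grey cover (106 x 162 x 4 mm, top 120 mm above the bench) along the bath's +y: 0 covers the well, 0.16 is its stop, fully open on the deck. It slides with about 1.5 N of friction plus 4 N per m/s and stays where it is left.
- cover_grip (a point): Top middle of the cover's black upright grip plate: 60 mm along the bath's x, 12 mm thick along y, standing 30 mm above the cover's top; the point is 150 mm above the bench and at the centre of the cover.
- basket: Loose blue vial basket with four amber vials fixed in it, about 0.25 kg, standing on the bench. Origin at the centre of its underside, z up. Tray 44 x 104 x 36 mm (x, y, z), vial caps up to z = 52 mm, handle bar on top, overall height 112 mm. On its -x side a back plate (outer face x = -22 mm) rises and bends over as the lip.
- lip (a point): Middle of the underside of the basket's bent lip, at (-28, 0, 58) mm in the basket's frame, axes as basket; it belongs on top of a long rim. Lip 90 mm wide (y); its slot is 12 mm wide (x from -22 to -34 mm), open downwards; the downturned edge reaches down to z = 40 mm, then flares outwards to z = 32 mm, x = -43 mm.
- handle (a point): Centre of the basket's handle bar, at (0, 0, 105) mm in its frame: 104 mm long along y, 10 mm thick along x, 14 mm high, carried by an upright 4 mm thick at each end (y = +-50 mm).
- bottle: Loose clear glass bottle with a blue cap, 70 mm in diameter, 150 mm high, standing on the bench. Origin at the centre of its underside.
- beaker: Loose glass beaker, 70 mm in diameter, 90 mm high. Origin at the centre of its underside.
- vial_rack: Loose orange rack of vials, 70 x 140 mm, 45 mm high. Origin at the centre of its underside.
Not all that is in view belongs to the job. Of the things that look like the basket, take the one that is nearest to the robot's base at the start.

How it is judged:
By the outcome, as a careful person would: the job done as asked, in the order asked, and still so for the second after the job is handed in, with the robot touching nothing.
It also fails if it takes over 58 s, if anything falls off the work surface, if the arm or the gripper's body presses on something with over 40 N, if the wrist force passes 120 N, or if a joint passes its speed limit or range.

## Working session

There is one attempt and no reset: what is moved stays moved. The work goes in short steps, Python scripts to look and compute and a tool call to move; the robot and the scene stay as the last step left them, time stands still between calls to the robot, and variables do not carry over. Pictures are saved under pics/ and viewed, about 8 in all and at most 12, crops included, and the job is handed in when it is done.

Besides the shell and the picture viewer there is one more tool, called after "Emit:" as name([rows], argument=value, ...), one row to a line, values as JSON. move_arm: Moves the arm, as the interface text tells. Its arguments: {"type":"object","properties":{"moves":{"type":"array","items":{"type":"object","properties":{"gripper":{"type":"number"},"x":{"type":"number"},"y":{"type":"number"},"z":{"type":"number"},"roll":{"type":"number"}}}}},"required":["moves"]}

```bash
mkdir -p pics; cat > h.py <<'E'
import numpy as np, cv2
from bench import ctrl
def snap(name,f,crop=None,s=1):
    c=ctrl.camera(name); im=c['img'][:,:,::-1]
    if crop: x0,y0,x1,y1=crop; im=im[y0:y1,x0:x1]
    im=cv2.resize(im,None,fx=s,fy=s,interpolation=cv2.INTER_CUBIC)
    cv2.imwrite('pics/'+f,im); return c
def ray(c,u,v):
    d=np.array([(u-c['cx'])/c['fx'],-(v-c['cy'])/c['fy'],-1.]); T=np.array(c['world_from_camera'])
    return T[:3,3],T[:3,:3]@d
def at_z(c,u,v,z):
    o,d=ray(c,u,v); return o+d*(z-o[2])/d[2]
def proj(c,p):
    T=np.array(c['world_from_camera']); q=T[:3,:3].T@(np.array(p)-T[:3,3])
    return c['cx']+c['fx']*q[0]/-q[2], c['cy']-c['fy']*q[1]/-q[2]
E
python3 - <<'E'
from h import *
a=snap('top','t0.png',s=1.4);b=snap('side','s0.png',s=1.4)
for c in(a,b): print({k:v for k,v in c.items() if k!='img'})
print(ctrl.get_obs())
E
```

```text
{'fx': 396.68764016421727, 'fy': 396.68764016421727, 'cx': 283.1494056119614, 'cy': 208.97400383523063, 'world_from_camera': array([[ 8.07555032e-03,  9.90245800e-01, -1.39097234e-01,
         3.61606237e-01],
       [-9.99965230e-01,  8.28632438e-03,  9.36239929e-04,
        -9.85436497e-03],
       [ 2.07971246e-03,  1.39084837e-01,  9.90278286e-01,
         1.36217506e+00],
       [ 0.00000000e+00,  0.00000000e+00,  0.00000000e+00,
         1.00000000e+00]])}
{'fx': 472.58349508649354, 'fy': 472.58349508649354, 'cx': 275.9378877969963, 'cy': 219.85524802468612, 'world_from_camera': array([[ 0.91945377,  0.20945715, -0.33276487,  0.10698925],
       [-0.39298897,  0.51713312, -0.76035058, -1.06022248],
       [ 0.01282287,  0.82988013,  0.55779435,  0.8621232 ],
       [ 0.        ,  0.        ,  0.        ,  1.        ]])}
{'time_s': 0.1, 'q': array([ 1.11771496e+00,  1.81506199e-01,  1.60792240e+00, -3.48336440e-06,
        1.35381166e+00, -2.06297946e-01]), 'dq': array([-0.00035912, -0.00265589, -0.00328526, -0.00102175,  0.00171873,
        0.00044697]), 'joint_efforts': array([-2.27391606e-04, -4.45879090e+01, -3.52238524e+01, -3.60817903e-04,
        4.15016009e-03,  2.30012898e-05]), 'eef_pos': array([0.14034366, 0.55737177, 0.40384488]), 'eef_rot': array([ 3.64080930e-04,  7.88759954e-01,  6.14700786e-01, -7.38983756e-04]), 'wrist_force': array([ 0.21757173,  0.56265933, -0.54918791]), 'torque': array([ 0.04580519, -0.07083474, -0.01359475]), 'opening': 0.9984231453277419}
```

View pics/t0.png

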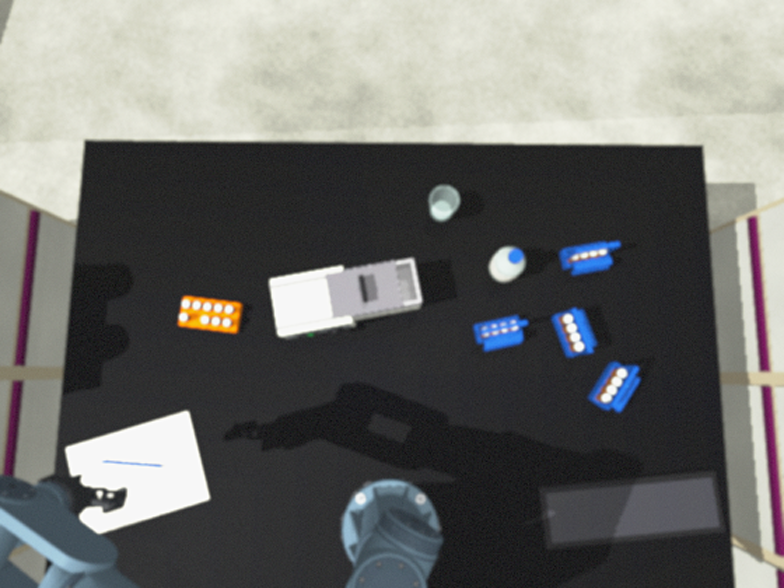

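View pics/s0.png

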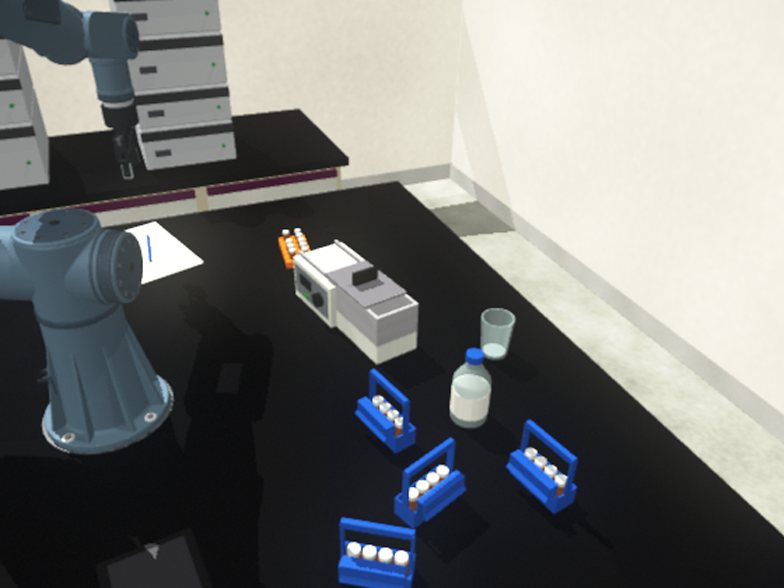

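Top view (1.4x): the bath is at (345,298) with its deck to the left (world +y) and the cover partly open. Its grip is at (368,289). There are four blue basket lookalikes, at (500,332), (573,332), (614,387) and (587,257). Next I'll work out their distances from the base and enlarge them.

```bash
python3 - <<'E'
from h import *
a=snap('top','t1.png',(180,165,460,305),2.8);
b=ctrl.camera('side')
im=b['img'][:,:,::-1][150:420,200:430]; cv2.imwrite('pics/s1.png',cv2.resize(im,None,fx=2.2,fy=2.2,interpolation=cv2.INTER_CUBIC))
for u,v in[(500,332),(573,332),(614,387),(587,257)]:
    p=at_z(a,u/1.4,v/1.4,.04); print(p,np.hypot(*p[:2]))
E
```

```text
[ 0.45455836 -0.25854264  0.04      ] 0.522941298277
[ 0.45598798 -0.43248683  0.04      ] 0.628466305864054
[ 0.32751198 -0.52421935  0.04      ] 0.6181181274704752
[ 0.63837656 -0.47308213  0.04      ] 0.7945636156827591
```

View pics/t1.png

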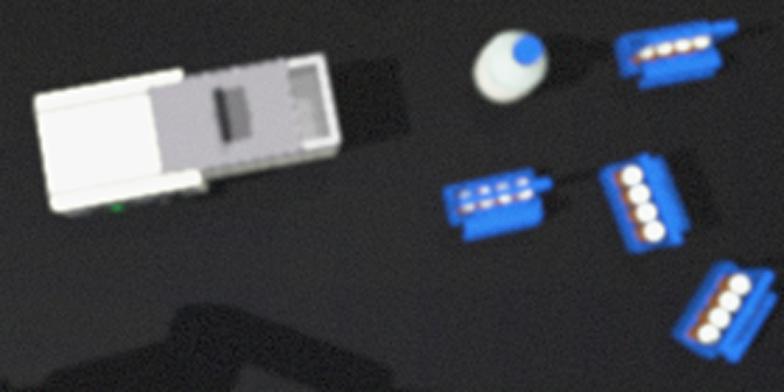

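View pics/s1.png

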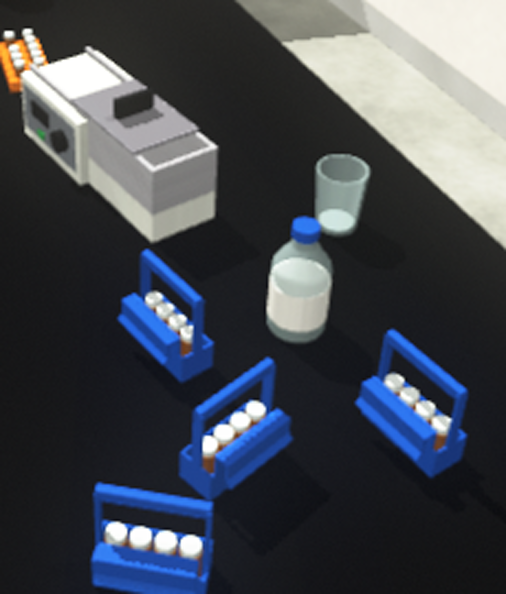

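Candidates in the full top view: (500,332) at 0.52 m, (573,332) at 0.63 m, (614,387) at 0.62 m and (587,257) at 0.79 m. The target is (500,332), the nearest. The crop confirms a basket with a handle and its lip on the -x side, facing the robot, nearly parallel to the near rim. One enlarged composite will refine the poses.

```bash
python3 - <<'E'
from h import *
a=ctrl.camera('top');b=ctrl.camera('side')
def cr(c,x0,y0,w,h,s): return cv2.resize(c['img'][y0:y0+h,x0:x0+w,::-1],None,fx=s,fy=s,interpolation=cv2.INTER_CUBIC)
# top bath: x 190..310,y 180..245 ; basket top 335..385, 220..255 ; side bath 205..300,170..260; side basket 250..300,260..325
W=np.zeros((600,800,3),np.uint8)
def put(im,x,y): W[y:y+im.shape[0],x:x+im.shape[1]]=im
put(cr(a,188,178,120,64,4),0,0)
put(cr(a,332,222,64,32,6),0,260)
put(cr(b,205,168,98,92,3),490,0)
put(cr(b,250,260,52,66,5),490,270)
cv2.imwrite('pics/m.png',W)
E
```

```text
(no output)
```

View pics/m.png

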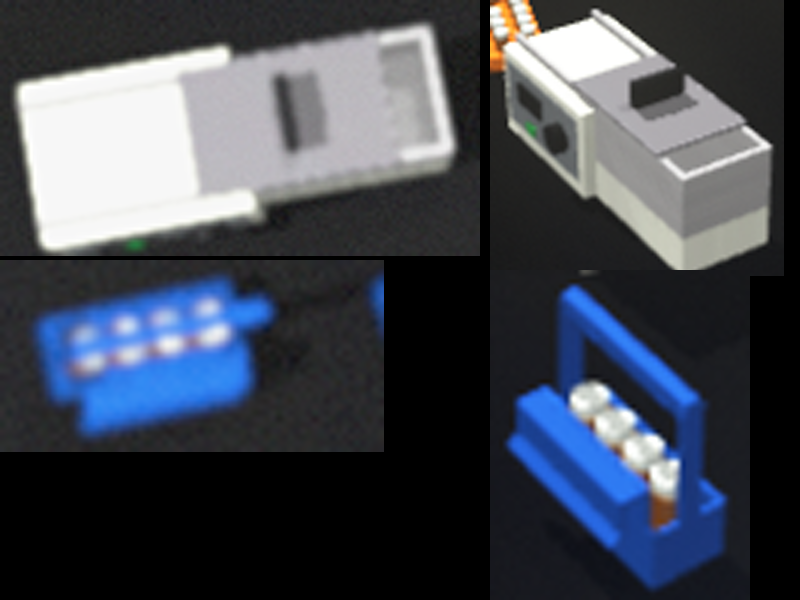

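The composite shows the bath's well corners at top-crop (432,24) and (456,150), and at side-crop (684,182) and (770,142). Basket corners, flare ends and handle ends are visible too. I'll fit both poses from these.

```bash
cat > fit.py <<'E'
from h import *
from scipy.optimize import least_squares
a=ctrl.camera('top');b=ctrl.camera('side')
TB=lambda u,v:(188+u/4,178+v/4); SB=lambda u,v:(205+(u-490)/3,168+v/3)
TK=lambda u,v:(332+u/6,222+(v-260)/6); SK=lambda u,v:(250+(u-490)/5,260+(v-270)/5)
def w(s,p): c,n=np.cos(s[2]),np.sin(s[2]); return [s[0]+c*p[0]-n*p[1],s[1]+n*p[0]+c*p[1],p[2]]
def fit(obs,s0,slide=False):
    def r(s):
        o=[]
        for cam,px,p,mv in obs:
            p=np.array(p,float)/1000
            if mv: p[1]+=s[3]
            o+=list(np.array(proj(cam,w(s,p)))-px)
        return o
    R=least_squares(r,s0,loss='soft_l1'); print(R.x,'yaw',np.degrees(R.x[2])); print(np.round(np.reshape(r(R.x),(-1,2)),1).tolist()); return R.x
bath=[(a,TB(432,24),(51,-81,115),0),(a,TB(456,150),(-51,-81,115),0),(b,SB(684,182),(-51,-81,115),0),(b,SB(770,142),(51,-81,115),0),(b,SB(684,268),(-51,-81,0),0),
 (a,TB(287,113),(0,0,150),1),(a,TB(375,35),(53,-81,120),1),(a,TB(398,160),(-53,-81,120),1),(b,SB(629,82),(-30,-6,150),1),(b,SB(684,70),(30,-6,150),1)]
B=fit(bath,[.53,.05,.15,.05])
bas=[(b,SK(572,290),(0,52,112),0),(b,SK(695,398),(0,-52,112),0),(b,SK(652,588),(-22,-52,0),0),(b,SK(722,545),(22,-52,0),0),(b,SK(510,440),(-43,45,32),0),(b,SK(617,545),(-43,-45,32),0),
 (a,TK(85,437),(-43,45,32),0),(a,TK(250,405),(-43,-45,32),0),(a,TK(272,312),(0,-52,112),0),(a,TK(60,402),(-22,52,36),0)]
K=fit(bas,[.45,-.26,.13])
g=w(B,(0,B[3],.15)); print('grip',g,'handle',w(K,(0,0,.105)),'hang origin',w(B,(-.020,0,.057)))
q=ctrl.get_obs()['eef_rot']
from scipy.spatial.transform import Rotation as Ro
print(Ro.from_quat(q[[1,2,3,0]]).as_matrix().round(3), ctrl.get_obs()['eef_pos'])
E
python3 fit.py
```

```text
[0.55190246 0.01803278 0.21019169 0.04569337] yaw 12.04309699429677
[[-0.3, -0.2], [0.3, -0.8], [-0.7, -0.6], [-0.0, 1.3], [-0.9, 3.3], [-0.4, -0.8], [-0.2, -1.1], [0.8, 0.0], [0.2, 0.9], [-1.2, -0.9]]
[ 0.46547113 -0.25700209  0.22929254] yaw 13.13749484377157
[[-1.0, -0.9], [-0.2, 0.3], [-0.0, -0.0], [-0.0, 1.0], [-0.9, 1.3], [-1.4, 1.2], [0.1, -1.9], [-1.3, -2.5], [-0.5, -2.2], [0.9, -1.9]]
grip [np.float64(0.5423686619746001), np.float64(0.06272047917883761), 0.15] handle [np.float64(0.4654711269637339), np.float64(-0.25700208548535236), 0.105] hang origin [np.float64(0.5323426452219785), np.float64(0.013859829585534427), 0.057]
[[ 0.244  0.97  -0.   ]
 [ 0.97  -0.244 -0.   ]
 [-0.    -0.    -1.   ]] [0.14044042 0.5575638  0.40456099]
```

Emit:
move_arm([
  {"x": -3.7,"y": 5.0},
  {"x": -3.7,"y": 5.0},
  {"x": -3.7,"y": 5.0},
  {"x": -3.7,"y": 5.0},
  {"x": -3.7,"y": 5.0},
])

```text
validation failed for argument at $.mo...
```

Emit:
move_arm([
  {"x": -3.7,"y": 5.0},
  {"x": -3.7,"y": 5.0},
  {"x": -3.7,"y": 5.0},
  {"x": -3.7,"y": 5.0},
  {"x": -3.7,"y": 5.0},
])

```text
validation failed for argument at $.mo...
```

Emit:
move_arm([
  {"roll": -8.7},
  {"roll": -8.7},
  {"roll": -8.7},
  {},
  {},
])

```text
validation failed for argument at $.mo...
```

```bash
cat > d.py <<'E'
import sys
from h import *
from scipy.spatial.transform import Rotation as Ro
def delta(x,y,z,yaw):
    o=ctrl.get_obs(); R=Ro.from_quat(o['eef_rot'][[1,2,3,0]]).as_matrix()
    cur=np.degrees(np.arctan2(R[1,0],R[0,0])); d=(yaw-cur+90)%180-90
    print('t',round(o['time_s'],2),'pos',o['eef_pos'].round(4),'yaw',cur.round(2),'open',round(o['opening'],3),'F',o['wrist_force'].round(1))
    print('tool shift cm',(R.T@(np.array([x,y,z])-o['eef_pos'])*100).round(2),'roll',-d.round(2),'q',o['q'].round(2),'tilt',R[:,2].round(3))
if __name__=='__main__': delta(*map(float,sys.argv[1:]))
E
python3 d.py .5424 .0627 .30 102
```

```text
t 0.4 pos [0.1404 0.5576 0.4046] yaw 75.86 open 1.001 F [ 0.4  0.4 -0.3]
tool shift cm [-38.16  51.07  10.46] roll -26.14 q [ 1.12  0.18  1.61 -0.    1.35 -0.21] tilt [-0. -0. -1.]
```

Rows need all the fields.

Emit:
move_arm([
  {"gripper": 100,"x": -3.7,"y": 5.0,"z": 0,"roll": 0},
  {"gripper": 100,"x": -3.7,"y": 5.0,"z": 0,"roll": 0},
  {"gripper": 100,"x": -3.7,"y": 5.0,"z": 0,"roll": 0},
  {"gripper": 100,"x": -3.7,"y": 5.0,"z": 0,"roll": 0},
  {"gripper": 100,"x": -3.7,"y": 5.0,"z": 0,"roll": 0},
])

```text
time_s: 1.02
eef_pos: [0.3385, 0.3155, 0.405]
eef_rot: [0.0, 0.789, 0.615, 0.001]
wrist_force: [1.2, 0.6, 0.6]
opening: 1.004
```

Emit:
move_arm([
  {"gripper": 100,"x": -3.7,"y": 5.0,"z": 0,"roll": 0},
  {"gripper": 100,"x": -3.7,"y": 5.0,"z": 0,"roll": 0},
  {"gripper": 100,"x": -3.7,"y": 5.0,"z": 0,"roll": 0},
  {"gripper": 100,"x": -3.7,"y": 5.0,"z": 0,"roll": 0},
  {"gripper": 100,"x": -3.7,"y": 5.0,"z": 0,"roll": 0},
])

```text
time_s: 1.65
eef_pos: [0.536, 0.0748, 0.405]
eef_rot: [0.0, 0.789, 0.615, 0.0]
wrist_force: [0.8, 0.8, 0.6]
opening: 0.999
```

Emit:
move_arm([
  {"gripper": 100,"x": 0,"y": 0,"z": 0,"roll": -8.7},
  {"gripper": 100,"x": 0,"y": 0,"z": 0,"roll": -8.7},
  {"gripper": 100,"x": 0,"y": 0,"z": 0,"roll": -8.7},
  {"gripper": 100,"x": 0,"y": 0,"z": 0,"roll": 0},
])

```text
time_s: 2.15
eef_pos: [0.5349, 0.0766, 0.4047]
eef_rot: [0.0, 0.63, 0.776, 0.0]
wrist_force: [-0.3, -0.7, 0.1]
opening: 0.997
```

```bash
python3 d.py .5424 .0627 .30 102
```

```text
t 2.15 pos [0.5349 0.0766 0.4047] yaw 101.87 open 0.997 F [-0.3 -0.7  0.1]
tool shift cm [-1.51  0.45 10.47] roll -0.13 q [-0.08  0.1   1.69  0.    1.34 -1.86] tilt [ 0.  0. -1.]
```

Emit:
move_arm([
  {"gripper": 100,"x": -1.5,"y": 0.4,"z": 4,"roll": 0},
  {"gripper": 100,"x": 0,"y": 0,"z": 4,"roll": 0},
  {"gripper": 60,"x": 0,"y": 0,"z": 2.4,"roll": 0},
  {"gripper": 0,"x": 0,"y": 0,"z": 0,"roll": 0},
  {"gripper": 0,"x": 0,"y": 0,"z": 0,"roll": 0},
])

```text
time_s: 2.78
eef_pos: [0.5425, 0.0628, 0.3019]
eef_rot: [0.001, 0.63, 0.777, 0.0]
wrist_force: [0.4, 0.1, -0.0]
opening: 0.374
```

Emit:
move_arm([
  {"gripper": 0,"x": 0,"y": 0,"z": 0,"roll": 0},
  {"gripper": 0,"x": 0,"y": 0,"z": 0,"roll": 0},
  {"gripper": 0,"x": 0,"y": 0,"z": 0,"roll": 0},
  {"gripper": 0,"x": 0,"y": 0,"z": 0,"roll": 0},
])

```text
time_s: 3.28
eef_pos: [0.5426, 0.0628, 0.3025]
eef_rot: [0.001, 0.63, 0.777, 0.001]
wrist_force: [-1.5, 1.0, 6.8]
opening: 0.125
```

```bash
python3 - <<'E'
from h import *
b=ctrl.camera('side')
cv2.imwrite('pics/g.png',cv2.resize(b['img'][110:290,170:330,::-1],None,fx=3.3,fy=3.3,interpolation=cv2.INTER_CUBIC))
E
python3 d.py .5424 .0627 .30 102
```

```text
t 3.33 pos [0.5426 0.0628 0.3025] yaw 101.91 open 0.127 F [-1.4  0.4  6.2]
tool shift cm [-0.01 -0.02  0.25] roll -0.09 q [-0.1   0.23  1.77  0.    1.14 -1.88] tilt [ 0.003  0.    -1.   ]
```

View pics/g.png

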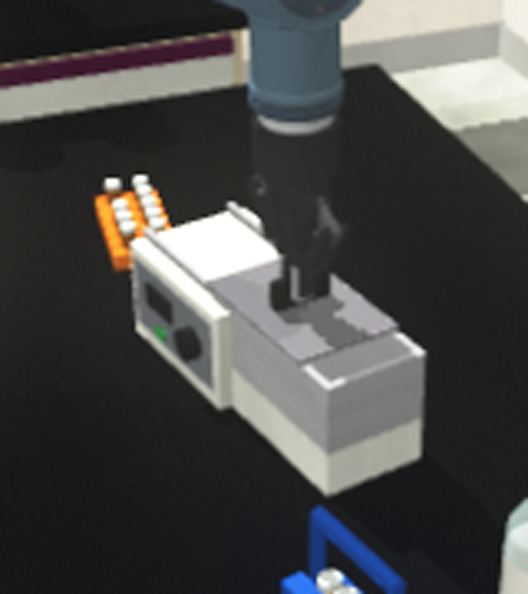

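The fingers are on the grip plate at (300,290) with an opening of about 11 mm, so it's held. Now I'll slide the cover.

Emit:
move_arm([
  {"gripper": 0,"x": 1.5,"y": 0,"z": -0.1,"roll": 0},
  {"gripper": 0,"x": 2.5,"y": 0,"z": 0,"roll": 0},
  {"gripper": 0,"x": 2.5,"y": 0,"z": 0,"roll": 0},
  {"gripper": 0,"x": 2.5,"y": 0,"z": 0,"roll": 0},
  {"gripper": 0,"x": 1.5,"y": 0,"z": 0,"roll": 0},
])

```text
time_s: 3.95
eef_pos: [0.5213, 0.1671, 0.3026]
eef_rot: [0.002, 0.63, 0.777, 0.003]
wrist_force: [11.7, 0.8, -6.4]
opening: 0.123
```

Emit:
move_arm([
  {"gripper": 0,"x": 0.4,"y": 0,"z": 0,"roll": 0},
  {"gripper": 0,"x": 0.3,"y": 0,"z": 0,"roll": 0},
])

```text
time_s: 4.2
eef_pos: [0.5201, 0.1734, 0.3026]
eef_rot: [0.002, 0.63, 0.777, 0.002]
wrist_force: [10.0, 0.6, -4.6]
opening: 0.123
```

Emit:
move_arm([
  {"gripper": 0,"x": 0.3,"y": 0,"z": 0,"roll": 0},
  {"gripper": 0,"x": 0.0,"y": 0,"z": 0,"roll": 0},
])

```text
time_s: 4.45
eef_pos: [0.5195, 0.1763, 0.3026]
eef_rot: [0.002, 0.63, 0.777, 0.003]
wrist_force: [11.2, 2.0, -5.5]
opening: 0.123
```

Emit:
move_arm([
  {"gripper": 0,"x": 0.3,"y": 0.1,"z": 0,"roll": 0},
  {"gripper": 0,"x": 0.3,"y": 0,"z": 0,"roll": 0},
  {"gripper": 0,"x": 0.0,"y": 0,"z": 0,"roll": 0},
])

```text
time_s: 4.82
eef_pos: [0.5193, 0.1801, 0.3026]
eef_rot: [0.003, 0.63, 0.777, -0.0]
wrist_force: [6.1, -12.2, -2.0]
opening: 0.128
```

Emit:
move_arm([
  {"gripper": 0,"x": 0.3,"y": 0,"z": 0,"roll": 0},
  {"gripper": 0,"x": 0.0,"y": 0,"z": 0,"roll": 0},
])

```text
time_s: 5.08
eef_pos: [0.5191, 0.181, 0.3026]
eef_rot: [0.005, 0.63, 0.777, -0.002]
wrist_force: [8.6, -23.5, -2.0]
opening: 0.124
```

The stop is reached, with -23 N along the travel. I'll relax, release and go to the basket.

Emit:
move_arm([
  {"gripper": 0,"x": -0.4,"y": 0,"z": 0,"roll": 0},
  {"gripper": 60,"x": 0,"y": 0,"z": 0,"roll": 0},
  {"gripper": 60,"x": 0,"y": 0,"z": 0,"roll": 0},
  {"gripper": 60,"x": 0,"y": 0,"z": -4,"roll": 0},
  {"gripper": 60,"x": 0,"y": 0,"z": -5,"roll": 0},
])

```text
time_s: 5.7
eef_pos: [0.5171, 0.181, 0.3913]
eef_rot: [-0.001, 0.629, 0.777, -0.001]
wrist_force: [0.5, -0.2, -0.2]
opening: 0.604
```

Emit:
move_arm([
  {"gripper": 100,"x": -5.2,"y": -1.8,"z": 0,"roll": 0},
  {"gripper": 100,"x": -5.2,"y": -1.8,"z": 0,"roll": 0},
  {"gripper": 100,"x": -5.2,"y": -1.8,"z": 0,"roll": 0},
  {"gripper": 100,"x": -5.2,"y": -1.8,"z": 0,"roll": 0},
  {"gripper": 100,"x": -5.2,"y": -1.8,"z": 0,"roll": 0},
])

```text
time_s: 6.32
eef_pos: [0.4833, -0.0934, 0.3919]
eef_rot: [0.0, 0.629, 0.777, 0.0]
wrist_force: [0.7, 0.3, -0.0]
opening: 1.004
```

Emit:
move_arm([
  {"gripper": 100,"x": -5.2,"y": -1.8,"z": 0,"roll": 0},
  {"gripper": 100,"x": -5.2,"y": -1.8,"z": 0,"roll": 0},
  {"gripper": 100,"x": -5.2,"y": -1.8,"z": 0,"roll": 0},
  {"gripper": 100,"x": 0,"y": 0,"z": 0,"roll": 10},
  {"gripper": 100,"x": 0,"y": 0,"z": 0,"roll": 10},
])

```text
time_s: 6.95
eef_pos: [0.4632, -0.2566, 0.3914]
eef_rot: [-0.001, 0.757, 0.653, 0.0]
wrist_force: [0.3, 0.3, -0.2]
opening: 0.999
```

Emit:
move_arm([
  {"gripper": 100,"x": 0,"y": 0,"z": 0,"roll": 10},
  {"gripper": 100,"x": 0,"y": 0,"z": 0,"roll": 10},
  {"gripper": 100,"x": 0,"y": 0,"z": 0,"roll": 10},
  {"gripper": 100,"x": 0,"y": 0,"z": 0,"roll": 10},
  {"gripper": 100,"x": 0,"y": 0,"z": 0,"roll": 10},
])

```text
time_s: 7.58
eef_pos: [0.4636, -0.2556, 0.3916]
eef_rot: [-0.0, 0.962, 0.273, -0.0]
wrist_force: [-0.1, -0.0, 0.5]
opening: 0.999
```

Emit:
move_arm([
  {"gripper": 100,"x": 0,"y": 0,"z": 0,"roll": 10},
  {"gripper": 100,"x": 0,"y": 0,"z": 0,"roll": 9.5},
  {"gripper": 100,"x": 0,"y": 0,"z": 0,"roll": 0},
])

```text
time_s: 7.95
eef_pos: [0.4635, -0.2557, 0.3916]
eef_rot: [-0.0, 0.994, 0.11, -0.0]
wrist_force: [0.4, -1.0, -0.6]
opening: 0.998
```

```bash
python3 d.py .4655 -.257 .26 12.5;  python3 - <<'E'
from h import *
a=ctrl.camera('top');b=ctrl.camera('side')
def cr(c,x0,y0,w,h,s): return cv2.resize(c['img'][y0:y0+h,x0:x0+w,::-1],None,fx=s,fy=s,interpolation=cv2.INTER_CUBIC)
W=np.zeros((600,800,3),np.uint8)
def put(im,x,y): W[y:y+im.shape[0],x:x+im.shape[1]]=im
put(cr(a,188,178,120,64,4),0,0)
put(cr(a,310,200,96,68,5),0,260)
put(cr(b,205,168,98,92,3),490,0)
put(cr(b,240,220,75,80,4),490,278)
cv2.imwrite('pics/m2.png',W)
E
```

```text
t 7.95 pos [ 0.4635 -0.2557  0.3916] yaw 12.6 open 0.998 F [ 0.4 -1.  -0.6]
tool shift cm [ 0.17  0.18 13.16] roll 0.1 q [-0.73  0.09  1.73  0.    1.32 -0.95] tilt [-0.  0. -1.]
```

View pics/m2.png

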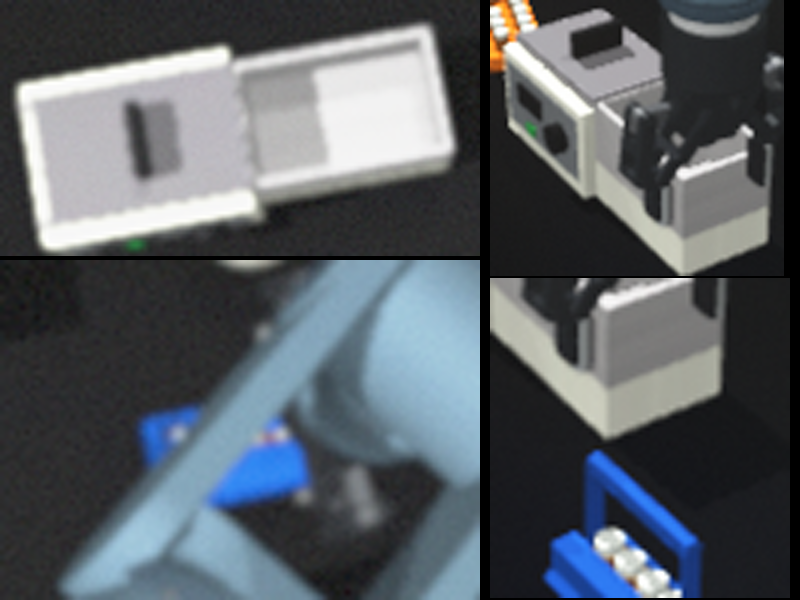

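Cover fully on the deck in both views, with the grip at top-crop (138,140), and the well is open. Descending onto the handle bar.

Emit:
move_arm([
  {"gripper": 100,"x": 0.2,"y": 0.2,"z": 4,"roll": 0},
  {"gripper": 100,"x": 0,"y": 0,"z": 4,"roll": 0},
  {"gripper": 100,"x": 0,"y": 0,"z": 3,"roll": 0},
  {"gripper": 100,"x": 0,"y": 0,"z": 2,"roll": 0},
  {"gripper": 50,"x": 0,"y": 0,"z": 0,"roll": 0},
])

```text
time_s: 8.68
eef_pos: [0.4652, -0.2572, 0.26]
eef_rot: [-0.002, 0.994, 0.11, -0.001]
wrist_force: [0.4, -0.1, 0.2]
opening: 0.818
```

```bash
python3 d.py .4655 -.257 .26 12.5;  python3 - <<'E'
from h import *
b=ctrl.camera('side')
cv2.imwrite('pics/h.png',cv2.resize(b['img'][200:340,210:340,::-1],None,fx=4,fy=4,interpolation=cv2.INTER_CUBIC))
E
```

```text
t 8.68 pos [ 0.4652 -0.2572  0.26  ] yaw 12.59 open 0.818 F [ 0.4 -0.1  0.2]
tool shift cm [ 0.03 -0.01  0.  ] roll 0.09 q [-0.73  0.27  1.83  0.    1.05 -0.95] tilt [-0.003  0.003 -1.   ]
```

View pics/h.png

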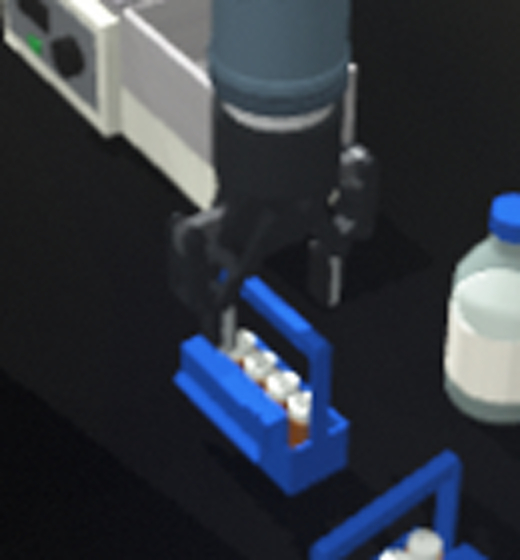

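The bar runs from (250,290) to (320,345) between the fingers at (225,325) and (335,285), so I can close.

Emit:
move_arm([
  {"gripper": 0,"x": 0,"y": 0,"z": 0,"roll": 0},
  {"gripper": 0,"x": 0,"y": 0,"z": 0,"roll": 0},
  {"gripper": 0,"x": 0,"y": 0,"z": 0,"roll": 0},
  {"gripper": 0,"x": 0,"y": 0,"z": 0,"roll": 0},
  {"gripper": 0,"x": 0,"y": 0,"z": 0,"roll": 0},
])

```text
time_s: 9.35
eef_pos: [0.466, -0.2583, 0.2626]
eef_rot: [0.001, 0.994, 0.109, 0.0]
wrist_force: [-1.6, 0.2, 6.0]
opening: 0.106
```

Emit:
move_arm([
  {"gripper": 0,"x": 0,"y": 0,"z": 0,"roll": 0},
  {"gripper": 0,"x": 0,"y": 0,"z": 0,"roll": 0},
  {"gripper": 0,"x": 0,"y": 0,"z": -1,"roll": 0},
  {"gripper": 0,"x": 0,"y": 0,"z": -1,"roll": 0},
  {"gripper": 0,"x": 0,"y": 0,"z": 0,"roll": 0},
])

```text
time_s: 9.98
eef_pos: [0.4661, -0.2582, 0.2828]
eef_rot: [0.001, 0.994, 0.109, 0.001]
wrist_force: [-0.9, 0.8, -4.0]
opening: 0.102
```

Grasped and lifting (opening 0.10). Raising further while I refine the rim pose.

Emit:
move_arm([
  {"gripper": 0,"x": 0,"y": 0,"z": -3,"roll": 0},
  {"gripper": 0,"x": 0,"y": 0,"z": -4,"roll": 0},
  {"gripper": 0,"x": 0,"y": 0,"z": -4,"roll": 0},
  {"gripper": 0,"x": 0,"y": 0,"z": -3,"roll": 0},
  {"gripper": 0,"x": 0,"y": 0,"z": 0,"roll": 0},
])

```text
time_s: 10.6
eef_pos: [0.4662, -0.2583, 0.424]
eef_rot: [0.002, 0.994, 0.109, 0.002]
wrist_force: [0.6, 0.1, -2.1]
opening: 0.105
```

```bash
cat > fit2.py <<'E'
import io,contextlib
with contextlib.redirect_stdout(io.StringIO()):
    from fit import *
obs=[(a,TB(432,24),(51,-81,115),0),(a,TB(456,150),(-51,-81,115),0),(b,SB(684,182),(-51,-81,115),0),(b,SB(770,142),(51,-81,115),0),
(a,TB(233,62),(51,81,115),0),(a,TB(138,140),(0,160,150),0),(b,SB(570,25),(-30,154,150),0),(b,SB(619,12),(30,154,150),0)]
B=fit(obs,[.55,.02,.2])
h=w(B,(-.020,0,.057)); print('hang',h)
from d import delta
delta(h[0],h[1],.42,np.degrees(B[2]))
E
python3 fit2.py
```

```text
[0.55210821 0.01870778 0.20567092] yaw 11.784075868909405
[[-0.4, -0.2], [0.0, -0.7], [-0.9, -0.8], [-0.1, 1.2], [-0.4, 0.1], [0.1, -0.5], [-0.1, 3.8], [0.1, 3.0]]
hang [np.float64(0.5325297290443229), np.float64(0.0146233008646801), 0.057]
t 10.7 pos [ 0.4655 -0.2577  0.4204] yaw 12.46 open 0.1 F [-0.  -0.1 -2.5]
tool shift cm [ 12.42 -25.14   0.06] roll 0.68 q [-0.73  0.07  1.7   0.    1.38 -0.95] tilt [-0.001  0.001 -1.   ]
```

Emit:
move_arm([
  {"gripper": 0,"x": 0.5,"y": -3,"z": 0,"roll": 0.7},
  {"gripper": 0,"x": 1.5,"y": -5,"z": 0,"roll": 0},
  {"gripper": 0,"x": 2.5,"y": -5,"z": 0,"roll": 0},
  {"gripper": 0,"x": 3,"y": -5,"z": 0,"roll": 0},
  {"gripper": 0,"x": 3,"y": -4,"z": 0,"roll": 0},
])

```text
time_s: 11.32
eef_pos: [0.523, -0.019, 0.4192]
eef_rot: [-0.001, 0.995, 0.103, -0.002]
wrist_force: [0.9, -0.4, -1.9]
opening: 0.106
```

Emit:
move_arm([
  {"gripper": 0,"x": 1.5,"y": -2,"z": 0,"roll": 0},
  {"gripper": 0,"x": 0.4,"y": -1.1,"z": 0,"roll": 0},
  {"gripper": 0,"x": 0,"y": 0,"z": 0,"roll": 0},
  {"gripper": 0,"x": 0,"y": 0,"z": 0,"roll": 0},
])

```text
time_s: 11.82
eef_pos: [0.5353, 0.0122, 0.4211]
eef_rot: [0.0, 0.995, 0.102, -0.001]
wrist_force: [-1.0, 0.0, -2.1]
opening: 0.104
```

```bash
python3 d.py .5325 .0146 .319 11.8;  python3 - <<'E'
from h import *
a=ctrl.camera('top');b=ctrl.camera('side')
def cr(c,x0,y0,w,h,s): return cv2.resize(c['img'][y0:y0+h,x0:x0+w,::-1],None,fx=s,fy=s,interpolation=cv2.INTER_CUBIC)
A=cr(b,190,120,125,150,4); C=cr(a,220,165,100,100,3)
W=np.zeros((600,800,3),np.uint8); W[:,:500]=A; W[:300,500:]=C
cv2.imwrite('pics/i.png',W)
E
```

```text
t 11.82 pos [0.5353 0.0122 0.4211] yaw 11.7 open 0.104 F [-1.   0.  -2.1]
tool shift cm [-0.21 -0.3  10.21] roll -0.1 q [-0.2   0.08  1.69 -0.    1.38 -0.4 ] tilt [-0.001 -0.    -1.   ]
```

View pics/i.png

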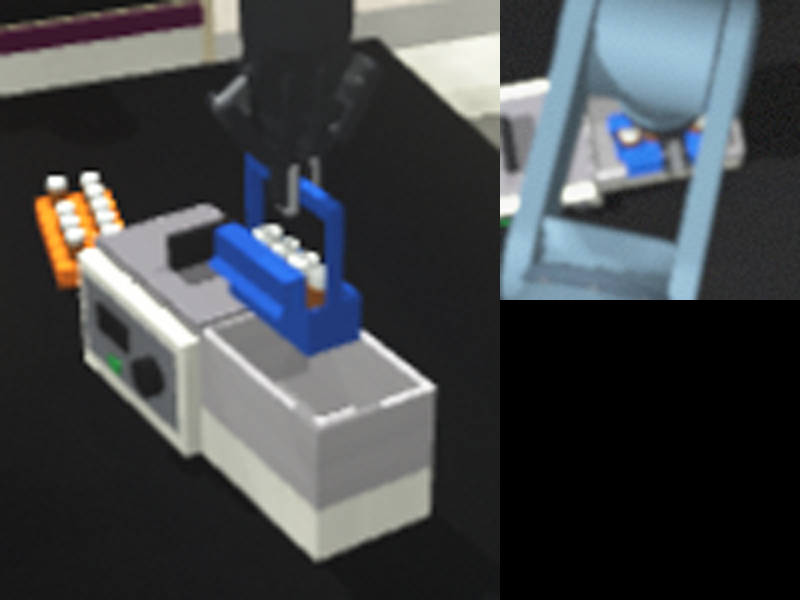

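The basket is upright, above the well. Descending until the flare is just above the rim.

Emit:
move_arm([
  {"gripper": 0,"x": 0,"y": -0.4,"z": 2,"roll": 0},
  {"gripper": 0,"x": 0,"y": 0,"z": 2,"roll": 0},
  {"gripper": 0,"x": 0,"y": 0,"z": 2,"roll": 0},
  {"gripper": 0,"x": 0,"y": 0,"z": 1,"roll": 0},
  {"gripper": 0,"x": 0,"y": 0,"z": 0,"roll": 0},
])

```text
time_s: 12.55
eef_pos: [0.5346, 0.0165, 0.3512]
eef_rot: [-0.0, 0.995, 0.102, -0.001]
wrist_force: [0.3, 0.2, -1.9]
opening: 0.104
```

```bash
python3 d.py .5325 .0146 .319 11.8;  python3 - <<'E'
from h import *
b=ctrl.camera('side')
c=b; cv2.imwrite('pics/j.png',cv2.resize(c['img'][155:255,210:310,::-1],None,fx=6,fy=6,interpolation=cv2.INTER_CUBIC))
E
```

```text
t 12.55 pos [0.5346 0.0165 0.3512] yaw 11.72 open 0.104 F [ 0.3  0.2 -1.9]
tool shift cm [-0.24  0.15  3.22] roll -0.08 q [-0.19  0.15  1.76 -0.    1.24 -0.4 ] tilt [-0.001  0.    -1.   ]
```

View pics/j.png

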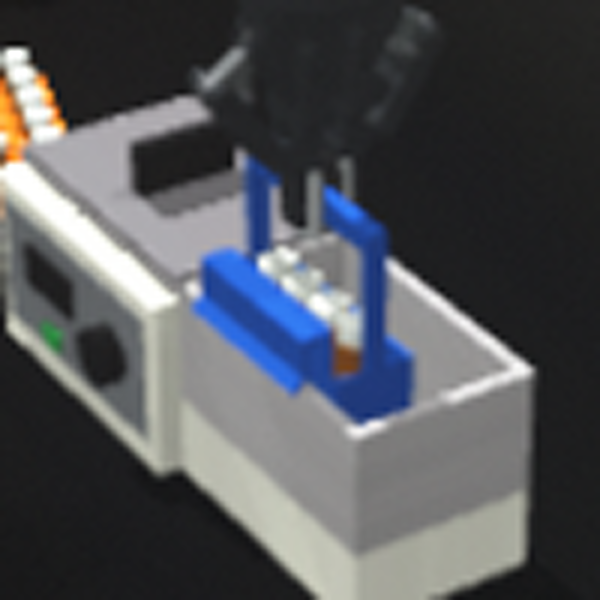

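The tray is inside the well and the flare, (195,305)-(298,388), is outside the near rim with its right end about 39 mm from the well corner, so it's centred. Lowering.

Emit:
move_arm([
  {"gripper": 0,"x": 0,"y": 0,"z": 0.8,"roll": 0},
  {"gripper": 0,"x": 0,"y": 0,"z": 0.6,"roll": 0},
  {"gripper": 0,"x": 0,"y": 0,"z": 0,"roll": 0},
])

```text
time_s: 12.98
eef_pos: [0.5346, 0.0171, 0.3371]
eef_rot: [-0.0, 0.995, 0.102, -0.001]
wrist_force: [0.9, 0.8, -3.0]
opening: 0.102
```

Emit:
move_arm([
  {"gripper": 0,"x": -0.2,"y": 0,"z": 0.3,"roll": 0},
  {"gripper": 0,"x": 0,"y": 0,"z": 0.5,"roll": 0},
  {"gripper": 0,"x": 0,"y": 0,"z": 0,"roll": 0},
])

```text
time_s: 13.35
eef_pos: [0.5327, 0.0166, 0.3292]
eef_rot: [-0.0, 0.995, 0.102, -0.0]
wrist_force: [-0.2, -0.4, -2.4]
opening: 0.098
```

Emit:
move_arm([
  {"gripper": 0,"x": 0,"y": 0,"z": 0.4,"roll": 0},
  {"gripper": 0,"x": 0,"y": 0,"z": 0.3,"roll": 0},
  {"gripper": 0,"x": 0,"y": 0,"z": 0,"roll": 0},
])

```text
time_s: 13.72
eef_pos: [0.5327, 0.0166, 0.3223]
eef_rot: [-0.0, 0.995, 0.102, -0.0]
wrist_force: [0.1, 0.1, -1.6]
opening: 0.101
```

Emit:
move_arm([
  {"gripper": 0,"x": 0,"y": 0,"z": 0.2,"roll": 0},
  {"gripper": 0,"x": 0,"y": 0,"z": 0,"roll": 0},
])

```text
time_s: 13.98
eef_pos: [0.5328, 0.0166, 0.3206]
eef_rot: [-0.0, 0.995, 0.102, -0.0]
wrist_force: [0.0, -0.8, -1.1]
opening: 0.1
```

Emit:
move_arm([
  {"gripper": 0,"x": 0,"y": 0,"z": 0.15,"roll": 0},
  {"gripper": 0,"x": 0,"y": 0,"z": 0,"roll": 0},
])

```text
time_s: 14.22
eef_pos: [0.533, 0.0166, 0.3195]
eef_rot: [0.0, 0.995, 0.102, 0.0]
wrist_force: [-0.7, 0.7, -0.6]
opening: 0.1
```

Emit:
move_arm([
  {"gripper": 0,"x": 0,"y": 0,"z": 0.15,"roll": 0},
  {"gripper": 0,"x": 0,"y": 0,"z": 0,"roll": 0},
  {"gripper": 0,"x": 0,"y": 0,"z": 0,"roll": 0},
])

```text
time_s: 14.6
eef_pos: [0.5334, 0.0167, 0.3192]
eef_rot: [0.0, 0.995, 0.103, 0.001]
wrist_force: [-0.7, 2.5, 7.5]
opening: 0.099
```

```bash
python3 d.py .5325 .0146 .319 11.8;  python3 - <<'E'
from h import *
c=ctrl.camera('side'); cv2.imwrite('pics/k.png',cv2.resize(c['img'][155:255,210:310,::-1],None,fx=6,fy=6,interpolation=cv2.INTER_CUBIC))
E
```

```text
t 14.6 pos [0.5334 0.0167 0.3192] yaw 11.77 open 0.099 F [-0.7  2.5  7.5]
tool shift cm [-0.13  0.18  0.02] roll -0.03 q [-0.19  0.18  1.79  0.    1.17 -0.4 ] tilt [ 0.002 -0.    -1.   ]
```

View pics/k.png

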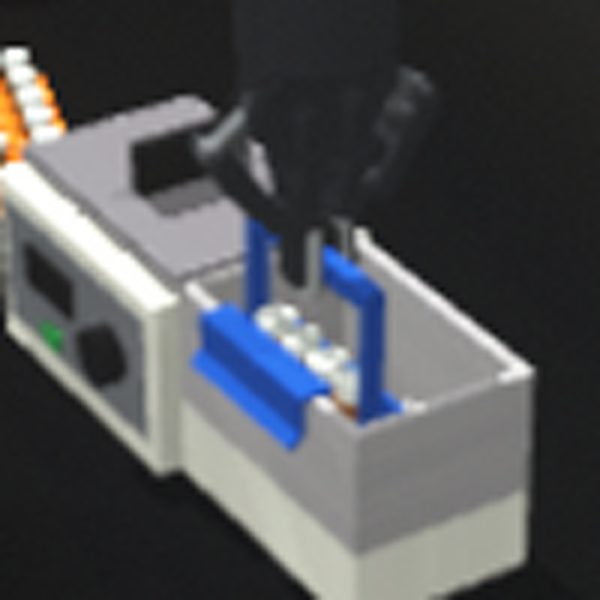

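The lip (200,310)-(330,385) sits over the near rim. Contact came at the expected height with 7.5 N up. I'll ease off and release.

Emit:
move_arm([
  {"gripper": 0,"x": 0,"y": 0,"z": -0.1,"roll": 0},
  {"gripper": 20,"x": 0,"y": 0,"z": 0,"roll": 0},
  {"gripper": 35,"x": 0,"y": 0,"z": 0,"roll": 0},
  {"gripper": 50,"x": 0,"y": 0,"z": 0,"roll": 0},
  {"gripper": 50,"x": 0,"y": 0,"z": 0,"roll": 0},
])

```text
time_s: 15.28
eef_pos: [0.5329, 0.0165, 0.3186]
eef_rot: [-0.0, 0.995, 0.102, -0.0]
wrist_force: [0.2, 1.0, 0.8]
opening: 0.501
```

Emit:
move_arm([
  {"gripper": 50,"x": 0,"y": 0,"z": -1,"roll": 0},
  {"gripper": 50,"x": 0,"y": 0,"z": -3,"roll": 0},
  {"gripper": 50,"x": 0,"y": 0,"z": -5,"roll": 0},
  {"gripper": 50,"x": 0,"y": 0,"z": -5,"roll": 0},
  {"gripper": 50,"x": 0,"y": 0,"z": 0,"roll": 0},
])

```text
time_s: 15.9
eef_pos: [0.5338, 0.0165, 0.4647]
eef_rot: [0.001, 0.995, 0.103, 0.005]
wrist_force: [-0.3, 0.4, -0.4]
opening: 0.501
```

```bash
python3 d.py .5325 .0146 .319 11.8;  python3 - <<'E'
from h import *
c=ctrl.camera('side'); cv2.imwrite('pics/l.png',cv2.resize(c['img'][130:290,200:360,::-1],None,fx=3.7,fy=3.7,interpolation=cv2.INTER_CUBIC))
E
```

```text
t 15.9 pos [0.5338 0.0165 0.4647] yaw 11.77 open 0.501 F [-0.3  0.4 -0.4]
tool shift cm [-0.3   0.1  14.56] roll -0.03 q [-0.19  0.04  1.64  0.    1.45 -0.4 ] tilt [ 0.01  -0.002 -1.   ]
```

View pics/l.png

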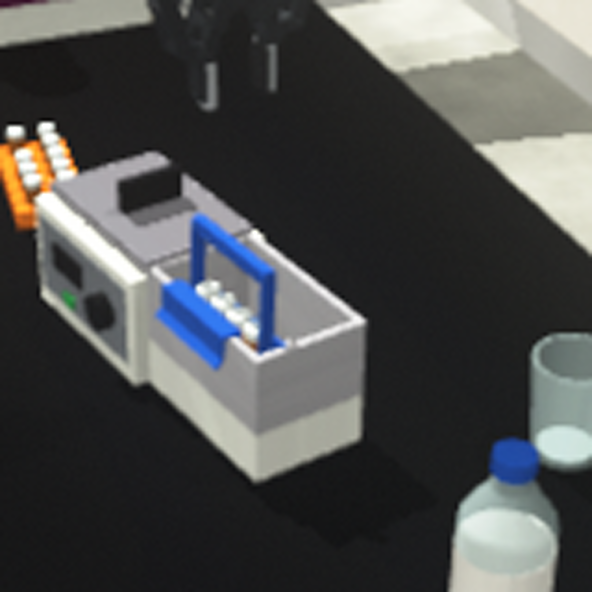

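```bash
python3 -c "
from bench import ctrl
print(ctrl.hand_in())"
```

```text
the job is handed in; nothing more can be done
None
```

The cover is fully open and the blue basket is hanging in the well on the near rim, released and upright. I handed the job in at about 16 s of the allowed 58 s.

- **Cover:** I slid it by its grip plate until it met its stop, which pushed back with about 23 N. The cameras then showed it fully on the deck. Backing off and letting go of the plate moved the arm by only about 2 mm.
- **Basket:** I took the one nearest the base, at 0.52 m; the next nearest was at 0.62 m. I carried it by the handle and lowered it until the lip took the load, at the expected height with about 7.5 N up, then let go and raised the arm clear.
- **Last checks:** The final side picture shows the basket hanging straight with its lip over the near rim. The cover is still open, and the rack, bottle and beaker still look in place. Wrist force was near zero.
- **Disagreements:** The camera fit and the stop contact put the bath's centre about 5 mm apart along the rim. That does not affect the hook, because the basket has over 20 mm of room at each end. A few clicked points in the camera fits were 2–4 px off. My first move calls were rejected because the rows lacked some fields; nothing moved.
- **Not checked:** I took no final top view after releasing the basket.

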